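# Change over the beam filter with the slide mounts

## Task

Two filter slides stand in the beam line on the black breadboard: one is pushed home, with its filter in the beam, and the other stands drawn out. Change them over with the fingertips alone, so that the sensor is never without a filter: first push the drawn-out slide fully home, and only then hook a fingertip behind the upright lip of the other slide and draw it out to its stop. Go gently: do not pinch or force the slides, and leave everything else on the bench where it stands.

Things in the scene. Friction and masses are not known exactly. Their poses are not given: they have to be found in the camera images.
- board: Black breadboard, 300 x 600 mm, 12.5 mm thick, fixed on the table; its place and yaw vary. Origin: centre of its underside; x points away from the robot, y along the 600 mm length, z up. The beam line runs parallel to y at board x = +0.03, 75 mm above the board's top. On it stand a white laser head (+y end, top 128 mm over the table), a square black sensor and a lens (-y end), fixed.
- mount_a: Fixed mount whose slide starts pushed home; left or right one of the two, some 180 mm apart on the beam line. On a post, an upright black frame 52 mm long (x), 18 mm thick (y), 54 mm tall with a round window; its top is 114.5 mm above the table. Origin: underside of the post's foot (on the board's top), below the beam. x: along the slide's travel, away from the robot; y along the beam; z up.
- mount_b: The other fixed mount, same make and axes; its slide starts drawn out.
- lip_a (a point): Mount_a's slide: middle of its lip's top edge, 135.5 mm above the table; axes as the mount's. The lip is an upright plate at the slide's robot-side end, 4 mm thick (x), 36 mm wide (y), rising 30 mm above the slide plate's top edge. Behind it, above the slide plate, is free space up to the frame for a fingertip from above: 48 mm when home, 88 mm when out.
- lip_b (a point): The same point on the slide of mount_b.
- slide_a (a joint): Travel of mount_a's slide (aluminium plate on edge, 5 mm thick, 36 mm tall, running through the frame along x), m: 0 fully home, filter in the beam; grows as drawn out towards the robot (mount -x); 0.040 at its stop, open hole in the beam. Starts at 0 to 0.002. About 2 N of friction; stays where left; hard stops. Lip's mid-plane: 76 mm to the robot's side of the mount's origin at 0.
- slide_b (a joint): The same for the slide of mount_b. Starts at 0.028 to 0.040.
- iris: Loose black iris on a 33 mm foot, 102 mm tall with its lever, standing on the board on the beam line between the two mounts. Origin: centre of its underside.
- spare_post: Loose steel pedestal post, foot 32 mm, shaft 17 mm, 91 mm tall, standing on the board on the robot side, between the two slides' paths. Origin: centre of its underside.
- driver: Loose screwdriver, 160 mm long, lying on the robot-side part of the board towards its -y end. Origin: underside of the middle.
- lens_tube: Loose grey lens tube, 31 mm across, 36 mm tall, standing on the robot-side part of the board towards its +y end. Origin: centre of its underside.
- lens_box: Loose grey and white lens box, 44 x 44 x 27 mm, on the far part of the board. Origin: centre of its underside.
- clamp: Loose flat steel clamp, 20 x 50 x 15 mm, on the far part of the board. Origin: centre of its underside.

How it is judged:
By the outcome, as a careful person would: the job done as asked, in the order asked, and still so for the second after the job is handed in, with the robot touching nothing.
It also fails if it takes over 45 s, if anything falls off the work surface, if the arm or the gripper's body presses on something with over 40 N, if the wrist force passes 120 N, or if a joint passes its speed limit or range.

## Robot

A 6-joint arm with a two-finger parallel gripper is mounted at the origin on the work surface. World frame = base frame: x ahead of the robot, y to its left, z up, the work surface at z = 0. Lengths are in m, angles in rad, forces in N, time in s.
With the tool pointing down it reaches from about 0.375 to 0.9 m from the base axis. Payload 3.1 kg.
Tool frame: the origin (TCP) lies between the finger pads; the fingertips stand 22 mm ahead of it and the grasp point (between the pads) lies 3 mm ahead of it; z points along the fingers, y is the line along which they close (so a half turn about z gives the same grasp; the last joint's range is limited). The gripper opens to 87 mm and grips with 3 to 60 N. Pads are 19 mm wide; open, the fingers measure 117 mm over their backs; the gripper's body (75 mm by 190 mm) begins 51 mm behind the grasp point.
Start: joints at [-1.391, 0.527, 1.433, -0, 1.181, -0.178], TCP at [0.219, -0.585, 0.245] pointing down, gripper open.
Joint ranges: [-3.08, 3.08], [-0.75, 2.2], [0.22, 2.44], [-1.43, 4.57], [0, 2.65], [-2.85, 2.85]. Speed limits (rad/s): [2.79, 2.79, 3.14, 3.14, 3.14, 3.14].

## Interface

Orientations are given as a unit quaternion [x, y, z, w].
In Python, from rig import robot gives the robot as it stands.
- The arm moves only by the tool move_arm, never from a script. Its argument "series" is text: rows parted by semicolons, each of 6 numbers parted by spaces: the shift along the tool's x, y, z in mm, then the turn, a rotation vector about the tool's x, y, z in degrees. In form: dx dy dz ax ay az; .... A call has 1 to 8 rows; each row is the pose to reach, as a shift and turn from the pose commanded when the call began, along the tool's axes at that moment; what a row does not reach only later rows make up. A row lasts 1/12 s, in which the tool goes at most 41.7 mm and 7.16 degrees, less where a joint would pass 70% of its speed; a pose out of reach is approached as far as the arm can. A call with a gripper value outside its range is refused whole. "jaw" is the opening, from 0 (shut) to 1 (fully open), set as the call begins (left out, the last holds). The fingers move at their own pace and stop on an object; "newtons" is the grip in N (left out, the last holds). Time passes only in rows, so rows that repeat a pose let the fingers close. It gives the time, the measured TCP pose, the force, the opening and the grip force at its end, in the units of the state.
- robot.get_obs(): the state, without advancing time (a new reading comes with each control period).
- robot.camera(name): name is "side" or "top" or "wrist"; returns a dict with "img" (400x640x3 uint8, red, green, blue), "mtx" (3x3 intrinsics, pixels), "world_to_cam" (4x4, takes a point from world to camera coordinates). Camera axes: x right, y down, z forward; pixel columns grow to the right and rows downward; lengths in m; the calibration is good to about 2 mm. The wrist camera is an equidistant fisheye: a pixel r from the principal point sees the ray r / f radians off the axis. A picture is of the moment at which its call begins. There is no depth.
- robot.hand_in(): hands the job in; it is judged then, once.
Trained networks look in a picture, given as the dict that the camera call returned (one of the last four; its "shot" number tells which), for a name from the list of things; names that differ only in an ending like _2 or _b are one class to them, and where a whole thing is asked for, a point or a joint stands for the part that bears it (a point fixed in the world has none). Each returns a list of dicts, best first, with "p" (0 to 1); they miss things now and then, are a little off and sometimes report something else, mostly with a low value. They report only what shows in the picture. A call takes as long as a camera call.
- robot.search_frame(picture, thing): "xyz" ([x, y, z] in m, in world coordinates, good to about 4 mm: the middle of the surface that is visible of it).
- robot.tip_of(picture, thing): "xyz" ([x, y, z] in m, in world coordinates, good to about 4 mm: a listed point, or the origin of a listed thing).
The state is a dict: "time": time; "q": joint angles; "joint_velocities": joint speeds; "joint_torque": joint torques, N m; "position": TCP position; "tool_rot": TCP orientation; "ft_force": force on the tool from outside, world axes, zero at the start; "moment": the same for the moment, N m; "grip_width": finger opening in m; "grip_force": force on a finger pad.
Only numpy, scipy, OpenCV 4.12 (cv2) and the standard library are available. Lean on these libraries where they do the work, as an engineer would, in place of code of your own. Each camera call takes 0.05 s, during which the arm holds its last target. There are 200 camera calls.

## Working session

There is one attempt and no reset: what is moved stays moved. The work goes in short steps, Python scripts to look and compute and a tool call to move; the robot and the scene stay as the last step left them, time stands still between calls to the robot, and variables do not carry over. Pictures are saved under pics/ and viewed, at most 10 in all, crops included, and the job is handed in when it is done.

Besides the shell and the picture viewer there is one more tool, called by a JSON object that holds its "method" and its "body". move_arm: Moves the arm, as the interface text tells. Its arguments: {"type":"object","properties":{"series":{"type":"string"},"jaw":{"type":"number"},"newtons":{"type":"number"}},"required":["series"]}

```bash
mkdir -p pics
cat > h.py <<'E'
import numpy as np, cv2
from scipy.spatial.transform import Rotation as R
from rig import robot
def shot(n,name=None):
    c=robot.camera(n)
    if name: cv2.imwrite(f'pics/{name}.png',c['img'][:,:,::-1])
    return c
def st():
    o=robot.get_obs(); print('t',round(o['time'],2),'p',np.round(o['position'],4),'F',np.round(o['ft_force'],1),'w',round(o['grip_width'],4)); return o
E
python3 - <<'E'
from h import *
o=st();print(R.from_quat(o['tool_rot']).as_matrix().round(3))
for n in('top','side'):
    c=shot(n,n+'0')
    for t in('lip_a','mount_a','spare_post','iris','board','lens_tube','driver'):
        print(n,t,[(np.round(d['xyz'],3).tolist(),round(d['p'],2)) for d in robot.tip_of(c,t)[:3]])
E
```

```text
t 0.0 p [ 0.2188 -0.5848  0.2436] F [ 0.  -0.5 -0.3] w 0.0869
[[ 0.937  0.35  -0.   ]
 [ 0.35  -0.937  0.002]
 [ 0.    -0.002 -1.   ]]
top lip_a [([0.518, 0.157, 0.135], 0.88), ([0.594, -0.026, 0.134], 0.66), ([0.544, -0.131, 0.013], 0.56)]
top mount_a [([0.67, -0.005, 0.013], 0.91), ([0.63, 0.176, 0.01], 0.82)]
top spare_post [([0.502, 0.044, 0.015], 0.76)]
top iris [([0.648, 0.08, 0.011], 0.54)]
top board [([0.624, 0.086, 0.004], 0.96)]
top lens_tube [([0.48, 0.306, 0.013], 0.47)]
top driver [([0.543, -0.136, 0.015], 0.95), ([0.623, 0.083, 0.002], 0.65)]
side lip_a [([0.597, -0.023, 0.138], 0.98), ([0.516, 0.155, 0.133], 0.63)]
side mount_a [([0.632, 0.176, 0.012], 0.97), ([0.671, -0.008, 0.017], 0.56), ([0.518, 0.158, 0.131], 0.2)]
side spare_post []
side iris [([0.65, 0.083, 0.015], 0.6), ([0.547, -0.133, 0.016], 0.15)]
side board [([0.622, 0.085, -0.0], 0.85)]
side lens_tube [([0.483, 0.31, 0.011], 0.96)]
side driver [([0.546, -0.133, 0.02], 0.52)]
```

View pics/top0.png

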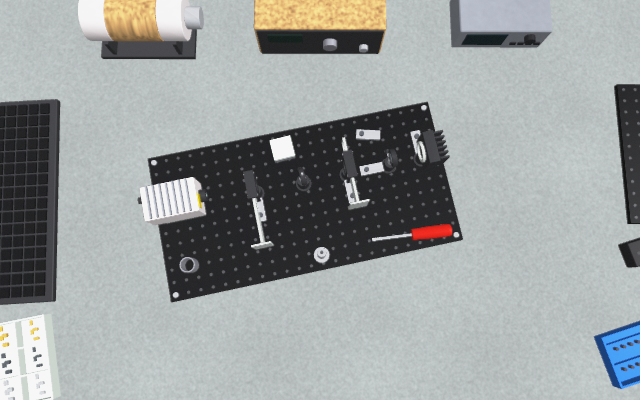

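View pics/side0.png

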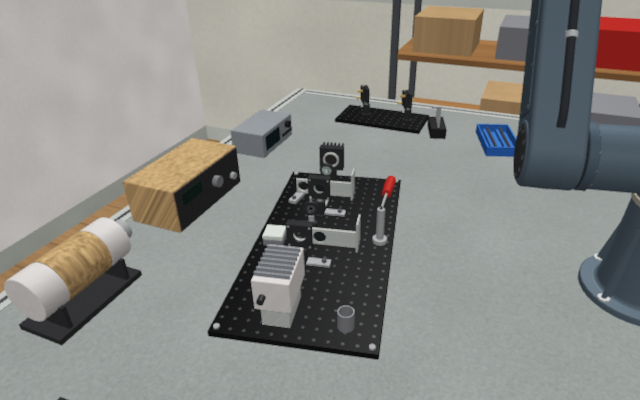

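The top view shows the left mount (px 250,185) with its slide drawn out, lip at (262,245). The right mount (350,165) is home, lip at (358,204). The board is yawed about +12°. The side view agrees: the near slide's lip (358,232) is out, and the post at (380,225) stands between the two slides. So b is the left mount and a is the right. I'll close the fingers and approach.

{"method": "move_arm", "body": {"series": "300 -140 20 0 0 8.5;300 -140 20 0 0 8.5;300 -140 20 0 0 8.5;300 -140 20 0 0 8.5;300 -140 20 0 0 8.5;300 -140 20 0 0 8.5;300 -140 20 0 0 8.5;300 -140 20 0 0 8.5", "jaw": 0}}

```text
time: 1.47
position: [0.4522, -0.3475, 0.2247]
tool_rot: [0.995, 0.105, 0.0, 0.0]
ft_force: [0.3, -0.9, 1.0]
grip_width: 0.0415
grip_force: 0.0
```

```bash
cat >> h.py <<'E'
def delta(x,y,z):
    o=st(); M=R.from_quat(o['tool_rot']).as_matrix(); print('yaw',np.degrees(np.arctan2(M[1,0],M[0,0])).round(2)); print('tool mm',(1000*M.T@(np.array([x,y,z])-o['position'])).round(1))
E
python3 -c "
from h import *
delta(.488,.15,.22)"
```

```text
t 1.47 p [ 0.4522 -0.3475  0.2247] F [ 0.3 -0.9  1. ] w 0.0415
yaw 12.0
tool mm [ 138.5 -479.2    4.6]
```

{"method": "move_arm", "body": {"series": "70 -240 2 0 0 0;70 -240 2 0 0 0;70 -240 2 0 0 0;70 -240 2 0 0 0;70 -240 2 0 0 0;70 -240 2 0 0 0;70 -240 2 0 0 0;70 -240 2 0 0 0"}}

```text
time: 2.13
position: [0.4693, -0.0976, 0.2228]
tool_rot: [0.994, 0.107, -0.0, 0.0]
ft_force: [-0.5, -0.3, 0.1]
grip_width: 0.0008
grip_force: 0.0
```

{"method": "move_arm", "body": {"series": "69 -239 2 0 0 0;69 -239 2 0 0 0;69 -239 2 0 0 0;69 -239 2 0 0 0;69 -239 2 0 0 0;69 -239 2 0 0 0;69 -239 2 0 0 0;69 -239 2 0 0 0"}}

```text
time: 2.8
position: [0.4882, 0.1489, 0.2206]
tool_rot: [0.994, 0.106, 0.001, 0.0]
ft_force: [-0.1, -0.1, 0.2]
grip_width: 0.0003
grip_force: 0.0
```

Run:
```python
from h import *
o=st(); c=shot('wrist','w1')
for t in('lip_b','mount_b','spare_post'): print(t,[(np.round(d['xyz'],4).tolist(),round(d['p'],2)) for d in robot.tip_of(c,t)[:3]])
```

```text
t 2.8 p [0.4882 0.1489 0.2206] F [-0.1 -0.1  0.2] w 0.0003
lip_b [([0.5921, -0.0233, 0.1344], 0.78), ([0.5161, 0.1556, 0.138], 0.58)]
mount_b [([0.6297, 0.1795, 0.011], 0.9), ([0.6699, -0.0078, 0.0105], 0.67)]
spare_post [([0.508, 0.0491, 0.0141], 0.76)]
```

View pics/w1.png

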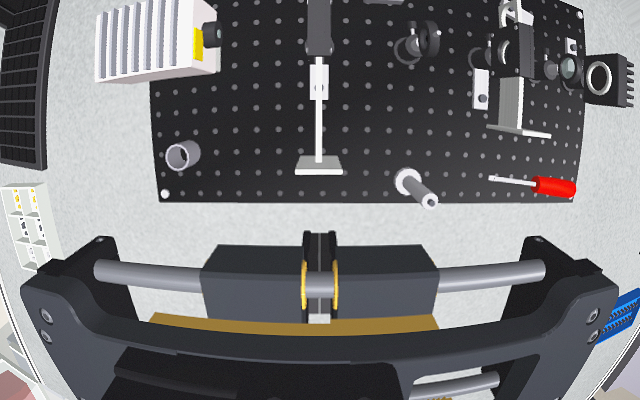

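The wrist view shows the closed fingers at (320,260), lined up with the middle of lip b at (318,165). The post is clear to the right at (415,185). I'll descend in front of the lip.

{"method": "move_arm", "body": {"series": "-3 0 40 0 0 0;-3 0 70 0 0 0;-3 0 87 0 0 0;-3 0 87 0 0 0;-3 0 87 0 0 0"}}

```text
time: 3.42
position: [0.4842, 0.1461, 0.133]
tool_rot: [0.995, 0.103, -0.001, 0.0]
ft_force: [-0.5, -0.4, 0.6]
grip_width: -0.0
grip_force: 0.0
```

{"method": "move_arm", "body": {"series": "4 0 0 0 0 0;8 0 0 0 0 0;12 0 0 0 0 0;15 0 0 0 0 0;18 0 0 0 0 0;20 0 0 0 0 0;22 0 0 0 0 0;24 0 0 0 0 0"}}

```text
time: 4.08
position: [0.507, 0.1526, 0.1335]
tool_rot: [0.994, 0.105, -0.001, 0.0]
ft_force: [-1.9, -0.9, 0.7]
grip_width: 0.0005
grip_force: 1.1
```

{"method": "move_arm", "body": {"series": "3 0 0 0 0 0;6 0 0 0 0 0;9 0 0 0 0 0;12 0 0 0 0 0;15 0 0 0 0 0;18 0 0 0 0 0;21 0 0 0 0 0;24 0 0 0 0 0"}}

```text
time: 4.75
position: [0.5313, 0.1578, 0.1334]
tool_rot: [0.995, 0.105, -0.0, -0.0]
ft_force: [-3.3, 0.5, -0.4]
grip_width: 0.0009
grip_force: 1.2
```

{"method": "move_arm", "body": {"series": "1 0 0 0 0 0;2 0 0 0 0 0;3 0 0 0 0 0;4 0 0 0 0 0"}}

```text
time: 5.08
position: [0.535, 0.1585, 0.1334]
tool_rot: [0.995, 0.105, -0.0, -0.0]
ft_force: [-2.0, 0.4, -0.7]
grip_width: 0.0001
grip_force: 1.1
```

{"method": "move_arm", "body": {"series": "1 0 0 0 0 0;2 0 0 0 0 0;3 0 0 0 0 0"}}

```text
time: 5.33
position: [0.538, 0.1591, 0.1335]
tool_rot: [0.995, 0.105, -0.0, -0.0]
ft_force: [-2.1, 1.1, -1.7]
grip_width: 0.0007
grip_force: 1.1
```

{"method": "move_arm", "body": {"series": "1 0 0 0 0 0;2 0 0 0 0 0;3 0 0 0 0 0"}}

```text
time: 5.58
position: [0.541, 0.1597, 0.1335]
tool_rot: [0.995, 0.105, -0.0, -0.0]
ft_force: [-1.8, 0.8, -1.1]
grip_width: 0.0009
grip_force: 1.1
```

{"method": "move_arm", "body": {"series": "0.7 0 0 0 0 0;1.5 0 0 0 0 0"}}

```text
time: 5.75
position: [0.5426, 0.16, 0.1335]
tool_rot: [0.995, 0.105, 0.0, 0.0]
ft_force: [-2.3, 1.2, -1.0]
grip_width: 0.0005
grip_force: 1.1
```

{"method": "move_arm", "body": {"series": "0.5 0 0 0 0 0;1 0 0 0 0 0"}}

```text
time: 5.92
position: [0.5436, 0.1602, 0.1335]
tool_rot: [0.995, 0.105, 0.0, 0.0]
ft_force: [-2.3, 0.2, -1.5]
grip_width: 0.0001
grip_force: 1.0
```

{"method": "move_arm", "body": {"series": "0.5 0 0 0 0 0;1 0 0 0 0 0;1 0 0 0 0 0"}}

```text
time: 6.17
position: [0.5447, 0.1604, 0.1336]
tool_rot: [0.995, 0.105, 0.0, 0.0]
ft_force: [-2.1, 0.4, -1.8]
grip_width: 0.0005
grip_force: 0.9
```

{"method": "move_arm", "body": {"series": "0.5 0 0 0 0 0;1 0 0 0 0 0;1 0 0 0 0 0"}}

```text
time: 6.42
position: [0.5449, 0.1604, 0.1336]
tool_rot: [0.995, 0.105, -0.001, 0.0]
ft_force: [-3.8, -0.3, -0.0]
grip_width: 0.0007
grip_force: 1.9
```

{"method": "move_arm", "body": {"series": "0.5 0 0 0 0 0;1 0 0 0 0 0;1 0 0 0 0 0"}}

```text
time: 6.67
position: [0.545, 0.1605, 0.1336]
tool_rot: [0.995, 0.105, -0.002, 0.0]
ft_force: [-5.7, -0.9, 3.1]
grip_width: 0.0003
grip_force: 3.0
```

Slide b met its stop at the predicted place, with TCP x 0.545 and force rising from 2 to 6 N. I'll back off, rise and go over to lip a.

{"method": "move_arm", "body": {"series": "-5 0 0 0 0 0;-12 0 0 0 0 0;-12 0 -35 0 0 0;-12 0 -60 0 0 0;-12 0 -60 0 0 0"}}

```text
time: 7.08
position: [0.5391, 0.1587, 0.1987]
tool_rot: [0.994, 0.105, 0.007, 0.0]
ft_force: [1.1, 0.1, 1.7]
grip_width: 0.0001
grip_force: 0.0
```

{"method": "move_arm", "body": {"series": "40 190 -10 0 0 0;40 190 -10 0 0 0;40 190 -10 0 0 0;40 190 -10 0 0 0;40 190 -10 0 0 0;40 190 -10 0 0 0;40 190 -10 0 0 0;40 190 -10 0 0 0"}}

```text
time: 7.75
position: [0.6129, -0.0189, 0.2032]
tool_rot: [0.995, 0.104, -0.0, -0.0]
ft_force: [0.4, -0.4, -0.1]
grip_width: 0.0006
grip_force: 0.0
```

Run:
```python
from h import *
o=st()
for n in('top','wrist','side'):
    c=shot(n,n+'2')
    for t in('lip_a','mount_a'): print(n,t,[(np.round(d['xyz'],4).tolist(),round(d['p'],2)) for d in robot.tip_of(c,t)[:3]])
```

```text
t 7.75 p [ 0.6129 -0.0189  0.2032] F [ 0.4 -0.4 -0.1] w 0.0006
top lip_a [([0.5591, 0.167, 0.1383], 0.74), ([0.629, 0.1788, 0.0103], 0.19)]
top mount_a [([0.6305, 0.1798, 0.011], 0.87)]
wrist lip_a [([0.592, -0.0245, 0.1349], 0.96), ([0.5053, 0.0493, 0.0133], 0.71)]
wrist mount_a [([0.6686, -0.0026, 0.0145], 0.76), ([0.6365, 0.1815, 0.0129], 0.71)]
side lip_a [([0.5558, 0.1636, 0.1302], 0.88), ([0.5974, -0.0204, 0.1393], 0.8)]
side mount_a [([0.6306, 0.1792, 0.0095], 0.75), ([0.6703, -0.0067, 0.0166], 0.65), ([0.4847, 0.3097, 0.0132], 0.56)]
```

View pics/wrist2.png

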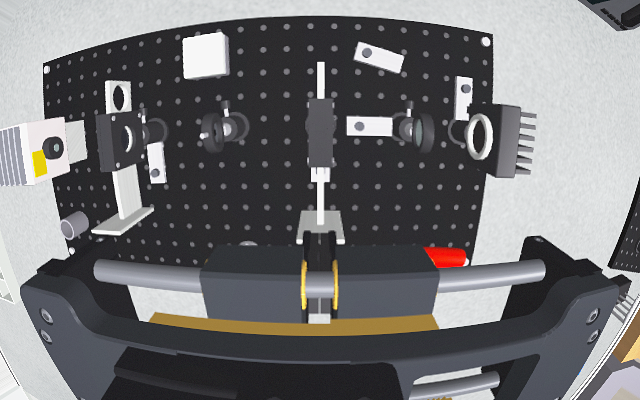

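View pics/side2.png

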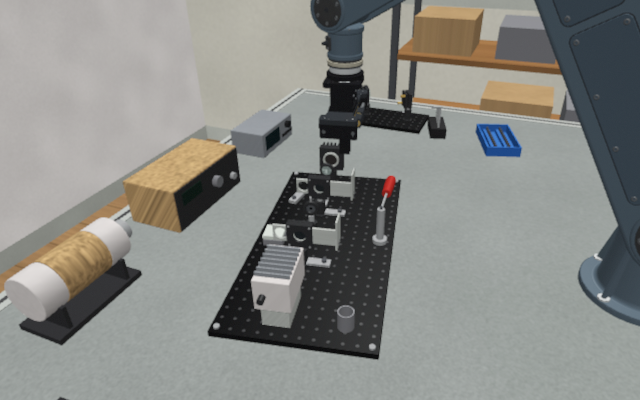

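The wrist view shows the fingers (320,270) on the axis of slide a, with lip a at (320,227) and the frame at (320,130). In the side view slide b is now in, lip at (337,232), and the rest is unmoved. I'll shift 6 mm away from the lip and go down into the gap.

{"method": "move_arm", "body": {"series": "6 0 0 0 0 0;6 0 25 0 0 0;6 0 45 0 0 0;6 0 58 0 0 0;6 0 66 0 0 0;6 0 66 0 0 0;6 0 66 0 0 0"}}

```text
time: 8.78
position: [0.6196, -0.018, 0.1375]
tool_rot: [0.995, 0.105, 0.0, -0.0]
ft_force: [0.4, -0.5, 0.1]
grip_width: 0.0004
grip_force: 0.0
```

{"method": "move_arm", "body": {"series": "-3 0 0 0 0 0;-6 0 0 0 0 0;-8 0 0 0 0 0;-10 0 0 0 0 0;-12 0 0 0 0 0;-14 0 0 0 0 0;-16 0 0 0 0 0;-18 0 0 0 0 0"}}

```text
time: 9.45
position: [0.6024, -0.0217, 0.1381]
tool_rot: [0.995, 0.104, 0.001, 0.0]
ft_force: [2.4, 1.4, 1.7]
grip_width: 0.0005
grip_force: 1.2
```

{"method": "move_arm", "body": {"series": "-3 0 0 0 0 0;-6 0 0 0 0 0;-9 0 0 0 0 0;-12 0 0 0 0 0;-15 0 0 0 0 0;-18 0 0 0 0 0;-21 0 0 0 0 0;-24 0 0 0 0 0"}}

```text
time: 10.12
position: [0.5779, -0.0269, 0.1376]
tool_rot: [0.995, 0.105, 0.0, 0.0]
ft_force: [3.0, -0.5, 1.9]
grip_width: 0.0003
grip_force: 1.2
```

{"method": "move_arm", "body": {"series": "-1 0 0 0 0 0;-2 0 0 0 0 0;-3 0 0 0 0 0;-4 0 0 0 0 0"}}

```text
time: 10.45
position: [0.5741, -0.0276, 0.1375]
tool_rot: [0.995, 0.105, -0.0, 0.0]
ft_force: [2.0, 0.2, 1.1]
grip_width: 0.0005
grip_force: 1.1
```

{"method": "move_arm", "body": {"series": "-1 0 0 0 0 0;-2 0 0 0 0 0;-3 0 0 0 0 0"}}

```text
time: 10.7
position: [0.5712, -0.0282, 0.1375]
tool_rot: [0.995, 0.105, 0.0, 0.0]
ft_force: [2.0, -0.5, 0.7]
grip_width: 0.0008
grip_force: 1.1
```

{"method": "move_arm", "body": {"series": "-0.7 0 0 0 0 0;-1.5 0 0 0 0 0"}}

```text
time: 10.87
position: [0.5707, -0.0284, 0.1375]
tool_rot: [0.995, 0.104, 0.001, 0.0]
ft_force: [5.4, 0.8, -1.5]
grip_width: 0.0003
grip_force: 2.9
```

{"method": "move_arm", "body": {"series": "-0.5 0 0 0 0 0;-1 0 0 0 0 0;-1 0 0 0 0 0"}}

```text
time: 11.12
position: [0.5707, -0.0284, 0.1376]
tool_rot: [0.995, 0.104, 0.002, 0.0]
ft_force: [6.5, 1.2, -2.2]
grip_width: 0.0002
grip_force: 3.3
```

Run:
```python
from h import *
o=st()
for n in('top','wrist','side'):
    c=shot(n,n+'3')
    for t in('lip_a','mount_a'): print(n,t,[(np.round(d['xyz'],4).tolist(),round(d['p'],2)) for d in robot.tip_of(c,t)[:3]])
    if n=='side': cv2.imwrite('pics/s3c.png',cv2.resize(c['img'][120:270,240:420,::-1],None,fx=4,fy=4))
```

```text
t 11.12 p [ 0.5707 -0.0284  0.1376] F [ 6.5  1.2 -2.2] w 0.0002
top lip_a [([0.5584, 0.1658, 0.1357], 0.59)]
top mount_a [([0.6312, 0.1799, 0.0121], 0.59)]
wrist lip_a [([0.5564, 0.1671, 0.137], 0.98)]
wrist mount_a [([0.6703, -0.0044, 0.013], 0.88), ([0.6343, 0.1801, 0.0153], 0.82)]
side lip_a [([0.5566, -0.0307, 0.1372], 0.57), ([0.5569, 0.1631, 0.1322], 0.56)]
side mount_a [([0.6729, -0.009, 0.0178], 0.74), ([0.631, 0.1803, 0.0098], 0.58)]
```

View pics/s3c.png

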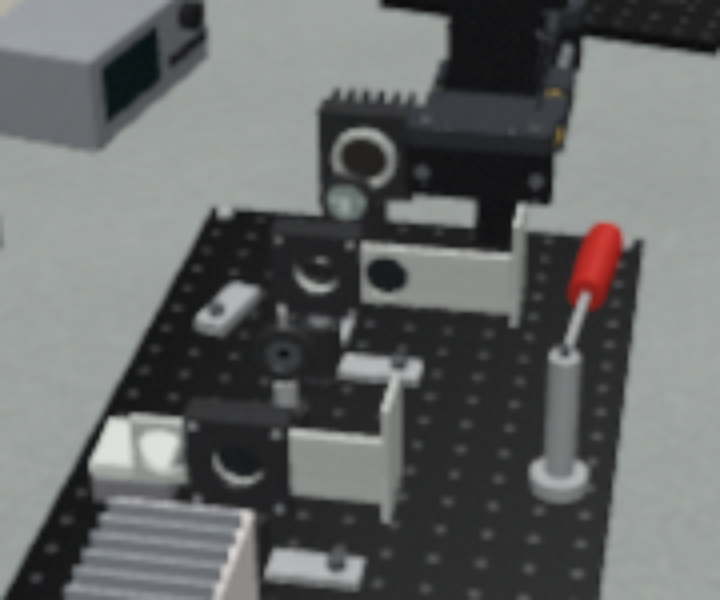

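View pics/wrist3.png

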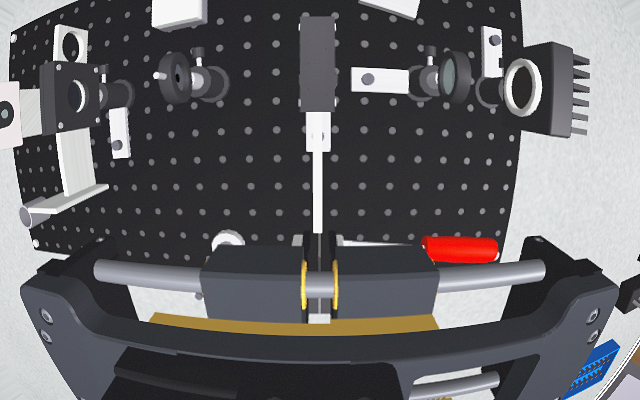

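In the side crop, slide a is out with its filter (385,275) clear of the frame, and slide b is home with its lip at (390,450). In the wrist view the iris, lens and driver haven't moved. Lip a measures 116 mm from the mount, which is the stop, and the force rose to about 6.5 N. I'll release and lift.

{"method": "move_arm", "body": {"series": "3 0 0 0 0 0;9 0 0 0 0 0;12 0 0 0 0 0;12 0 0 0 0 0;12 0 -25 0 0 0;12 0 -60 0 0 0;12 0 -90 0 0 0;12 0 -90 0 0 0"}}

```text
time: 12.23
position: [0.5837, -0.0268, 0.2335]
tool_rot: [0.994, 0.105, 0.005, 0.002]
ft_force: [-0.0, -0.2, -0.7]
grip_width: -0.0003
grip_force: 0.0
```

{"method": "move_arm", "body": {"series": "-60 120 -30 0 0 0;-60 120 -30 0 0 0;-60 120 -30 0 0 0;-60 120 -30 0 0 0;-60 120 -30 0 0 0;-60 120 -30 0 0 0;-60 120 -30 0 0 0"}}

```text
time: 12.82
position: [0.5462, -0.1548, 0.2568]
tool_rot: [0.995, 0.105, -0.001, -0.001]
ft_force: [-0.4, 0.1, -0.7]
grip_width: 0.0
grip_force: 0.0
```

Run:
```python
from h import *
o=st()
for n in('top','side'):
    c=shot(n,n+'4')
    print(n,[(np.round(d['xyz'],4).tolist(),round(d['p'],2)) for d in robot.tip_of(c,'lip_a')[:3]])
cv2.imwrite('pics/s4c.png',cv2.resize(c['img'][120:270,240:420,::-1],None,fx=4,fy=4))
```

```text
t 12.82 p [ 0.5462 -0.1548  0.2568] F [-0.4  0.1 -0.7] w 0.0
top [([0.5576, 0.1648, 0.1361], 0.72), ([0.7555, -0.0522, 0.0127], 0.67), ([0.5575, -0.0324, 0.1343], 0.56)]
side [([0.556, -0.0302, 0.1356], 0.84), ([0.5561, 0.1647, 0.1328], 0.67)]
```

View pics/s4c.png

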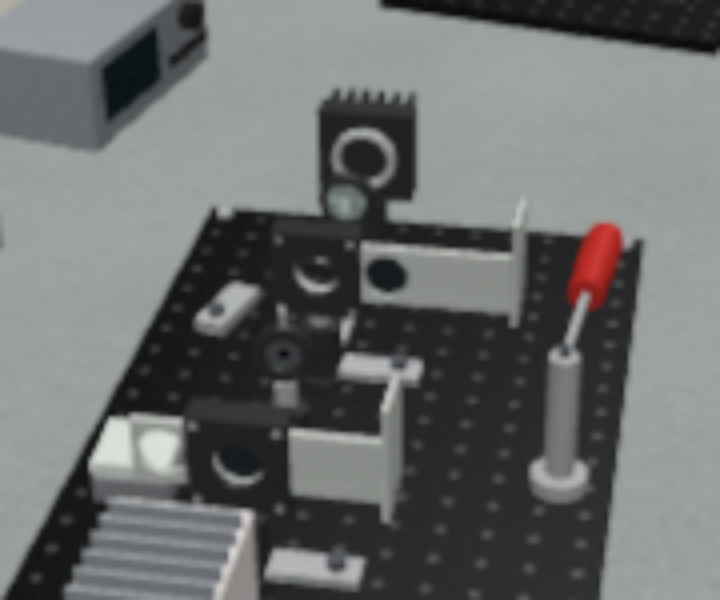

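The last crop shows slide a still out, lip at (520,265), and slide b still home, lip at (390,450). The gripper is clear and nothing else has moved.

```bash
python3 -c "
from rig import robot
print(robot.hand_in())"
```

```text
the job is handed in; nothing more can be done
None
```

I pushed slide b home first, then drew slide a out to its stop. Each push ended at about 6 N against its stop, nothing else was moved, and I handed the job in at about 13 s with the robot clear.

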